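Tip a power module out of its flush tray pocket and put it on test

ROBOT

A 7-joint arm with a two-finger parallel gripper is mounted at the origin on the work surface. World frame = base frame: x ahead of the robot, y to its left, z up, the work surface at z = 0. Lengths are in m, angles in rad, forces in N, time in s.
With the tool pointing down it reaches from about 0.4 to 0.9 m from the base axis. Payload 5.6 kg.
Tool frame: the origin (TCP) lies midway between the tips of the shut fingers; the grasp point (between the pads) lies 19 mm behind it; z points along the fingers, y is the line along which they close (so a half turn about z gives the same grasp; the last joint's range is limited). The gripper opens to 92 mm and grips with 3 to 60 N. Pads are 20 mm wide; open, the fingers measure 128 mm over their backs; the gripper's body (75 mm by 189 mm) begins 69 mm behind the grasp point.
Start: joints at [-1.343, 0.468, -0.012, 1.603, 0.006, 1.071, -0.056], TCP at [0.174, 0.626, 0.215] pointing down, gripper open.
Joint ranges: [-2.53, 2.53], [-0.31, 2.02], [-1.57, 1.55], [0.28, 2.44], [-1.29, 4.43], [0.15, 1.84], [-2.92, 2.92]. Speed limits (rad/s): [2.57, 2.57, 3.14, 3.14, 3.14, 3.14, 3.14].

INTERFACE

Orientations are given as a 3x3 rotation matrix whose columns are the frame's x, y, z axes.
In Python, from station import env, effector, solver, viewer, workorder, search_frame, tip_of gives the robot as it stands. Calls block until the motion is done:
- env.reach(position, orientation): joint-space move of the TCP to a pose.
- env.movel(position, frame=None, rate=0.15): straight line of the TCP; frame=None keeps the orientation; rate is the mean speed in m/s.
- env.goto_joints(angles): joint-space move.
- effector.release() and effector.grasp(squeeze=None): open the fingers fully, or close them until they stop; squeeze is the grip in N (None keeps the last).
- env.pause(seconds).
- solver.inverse_kinematics(position, orientation): joint angles nearest the present ones, or None.
- env.sense(): the state.
- viewer.read_camera(name): name is "scene" or "top"; returns (picture, depth): 420x560x3 uint8, red, green, blue; 420x560 float32, m along the optical axis (not along the pixel's ray), 0 where there is no reading.
- viewer.camera_info(name): a dict with "intrinsics" (3x3 intrinsics, pixels), "eye" and "rotation" of the camera in the world. Camera axes: x right, y up, looking along -z (the intrinsics and any distortion apply to the point x, -y, -z); pixel columns grow to the right and rows downward; lengths in m; the calibration is good to about 2 mm. A picture is of the moment at which its call begins. camera_info takes no time and is no camera call.
A pose or a line that the arm cannot do raises env.PlanningError and nothing moves.
- workorder.finish_job(): hands the job in; it is judged then, once.
Trained networks look in the newest picture that a camera, given by its name, has taken for a name from the list of things; names that differ only in an ending like _2 or _b are one class to them, and where a whole thing is asked for, a point or a joint stands for the part that bears it (a point fixed in the world has none). Each returns a list of dicts, best first, with "score" (0 to 1); they miss things now and then, are a little off and sometimes report something else, mostly with a low value. They report only what shows in the picture. A call takes as long as a camera call. They do not tell look-alikes from the thing itself.
- search_frame(camera, name): "at" ([x, y, z] in m, in world coordinates, good to about 4 mm: the middle of the surface that is visible of it).
- tip_of(camera, name): "at" ([x, y, z] in m, in world coordinates, good to about 4 mm: a listed point, or the origin of a listed thing).
The state is a dict: "t": time; "joint_positions": joint angles; "joint_velocities": joint speeds; "tau": joint torques, N m; "ee_pos": TCP position; "tcp_rot": TCP orientation; "wrist_force": force on the tool from outside, world axes, zero at the start; "moment": the same for the moment, N m; "gripper_width": finger opening in m; "grasp_force": force on a finger pad.
Only numpy, scipy, OpenCV 4.12 (cv2) and the standard library are available. Lean on these libraries where they do the work, as an engineer would, in place of code of your own. Each camera call takes 0.05 s, during which the arm holds its last target. There are 200 camera calls.

TASK

Take the red-topped power module out of the tray: it lies flush in its pocket, so press down its end at the yellow-marked side of the tray until it tips and stays up, then grip the raised end and lift it out. Lay it flat, red face up, in the cradle of the test jig between the four stops, setting it down rather than dropping it, and only then throw the jig's switch fully over, away from the robot. Leave the other two modules lying in their pockets and do not shift the multimeter or the solder spool.

Things in the scene. Friction and masses are not known exactly. Their poses are not given: they have to be found in the camera images.
- red_module: Black power module with a red top face, a slab 72 (x) x 44 (y) x 14 (z) mm, about 110 g. Origin at the centre of its underside, z out of the red face, x along its length. It starts flush in any one of the tray's three pockets, its -x end at the yellow-marked side: that end is pressed, the +x end rises
- press_point (a point): Point on the red face 25 mm from the module's centre towards its -x end (11 mm from that end), on its midline. Pressing here takes under 2 N; 3 to 7 mm down, past about 15 degrees, the module tips by itself to 35 degrees and stays there when let go
- raised_end (a point): Middle of the module's +x end face, 7 mm above its underside. When tipped, this end face stands 8 mm (lower edge) to 19 mm (upper edge) above the tray's top and the module can be gripped here across its 44 mm width, from straight above or square to the tilted red face
- white_module: Same module with a white top face, in another pocket; same axes. To be left lying
- green_module: Same module with a green top face, in the remaining pocket; same axes. To be left lying
- tray: Fixed grey tray, 103 (x) x 185 (y) x 40 mm high, three pockets side by side along y, pitch 58 mm. Origin on the table under the middle module's centre; z up, x along the modules. The -x edge, facing the robot, bears a yellow line and dots: the press side. Modules lie flush with its top (40 mm), 3.5 mm free at the press end, 1.5 mm at each other side
- ridge (a point): Middle of the middle pocket's ridge, 26 mm above the table, along the tray's y: the module rocks over it. The other pockets' ridges lie in line. It lies under the module, 1.6 mm to the press side of its centre. Floor level at 26 mm on the tray's +x side, falling at 35 degrees towards the press side
- jig: Fixed test jig, a pale grey plate 160 (x) x 220 (y) x 20 mm with the cradle on its +y half and the switch on its -y half, 120 mm apart. Origin under its centre on the table, z up, x away from the robot
- cradle (a point): Centre of the top of the cradle's copper pad (60 x 36 mm, 30 mm above the table), axes as the jig's. The module lies on it, length along the jig's x, either way round, between four black stops 6 mm higher than the pad and 6 mm thick: end stops 24 mm wide, side stops 8 mm wide at mid-length, 3 mm free all round. The sides near the ends are open for fingers
- power_switch (a joint): Toggle lever of the jig's switch, rad: about 0 leaning towards the robot (the jig's -x, off), 1.0 fully over to the jig's +x (on). Held by friction, it stays where it is left
- power_switch_tip (a point): Centre of the lever's ball tip, 26 mm across, 60 mm from the pivot, which lies 42 mm above the table on a block 70 x 50 x 25 mm. The lever leans 29 degrees either way, so the ball travels 58 mm along the jig's x, about 95 mm above the table; about 1.5 N moves it
- multimeter: Orange multimeter lying flat, 85 x 175 x 34 mm, origin under its centre; bystander
- spool: Solder spool standing on end, 56 mm across, 42 mm high, blue flanges, origin under its centre; bystander
Things that resemble listed ones, but are neither listed nor needed, are in the scene too. What is shaped like the green_module but brown or pink is not meant.

How it is judged:
On the way, in this order (a step that is already met when the one before it is completed fails the run):
1. the red module is tipped up in its pocket (angle between red_module's own z axis and vertical above 0.4 rad and height (world z) of red_module below 0.045 m and horizontal distance between red_module and tray below 0.09 m), for 0.2 s.
2. the red module lies flat in the cradle, let go (x of red_module in the frame of cradle between -0.0055 and 0.0055 m and y of red_module in the frame of cradle between -0.0055 and 0.0055 m and z of red_module in the frame of cradle between -0.003 and 0.003 m and angle between red_module's own z axis and vertical below 0.08 rad and angle between the x axis of red_module and the x axis of jig, either way round below 0.25 rad and contact force between the fingers and red_module below 0.1 N), for 0.2 s.
3. the switch is thrown fully over (value of joint power_switch above 0.85 rad), for 0.1 s.
At the end, for the whole second after the job is handed in: Red module at rest, red face up, flat (0.08 rad) on the cradle pad between the stops (within 5.5 mm of centre, 3 mm of pad height, 0.25 rad of the jig's x); switch above 0.85; white and green modules level (0.1 rad) and within 10 mm of their start (x of red_module in the frame of cradle between -0.0055 and 0.0055 m and y of red_module in the frame of cradle between -0.0055 and 0.0055 m and z of red_module in the frame of cradle between -0.003 and 0.003 m and angle between red_module's own z axis and vertical below 0.08 rad and angle between the x axis of red_module and the x axis of jig, either way round below 0.25 rad and value of joint power_switch above 0.85 rad and linear speed of red_module below 0.02 m/s and angle between each of white_module, green_module's own z axis and vertical below 0.1 rad and distance of each of white_module, green_module from where it was at the start of the episode below 0.01 m); the robot touches nothing.
It fails at once if another module is tipped or shifted (angle between any of white_module, green_module's own z axis and vertical above 0.2 rad or distance of any of white_module, green_module from where it was at the start of the episode above 0.012 m).
It fails at once if the red module is dropped (falls free faster than 0.6 m/s) (linear speed of red_module above 0.6 m/s and contact force between the fingers and red_module below 0.05 N).
It fails at once if the multimeter or the spool is shifted by more than 20 mm (distance of any of multimeter, spool from where it was at the start of the episode above 0.02 m).
It also fails if it takes over 58 s, if anything falls off the work surface, if the arm or the gripper's body presses on something with over 40 N, if the wrist force passes 120 N, or if a joint passes its speed limit or range.

## Working session

There is one attempt and no reset: what is moved stays moved. The work goes in short steps, each a Python script; the robot and the scene stay as the last script left them, time stands still between calls to the robot, and variables do not carry over. Pictures are saved under pics/ and viewed, at most 10 in all, crops included, and the job is handed in when it is done.

```bash
mkdir -p pics; python3 - <<'E'
from station import *
import cv2,numpy as np
for c in("scene","top"):
    p,d=viewer.read_camera(c); cv2.imwrite(f"pics/{c}0.png",p[:,:,::-1]); np.save(f"pics/{c}d.npy",d); np.save(f"pics/{c}p.npy",p)
    i=viewer.camera_info(c); print(c,i)
    for n in("red_module","tray","jig","cradle","power_switch_tip","press_point","white_module","green_module","multimeter","spool"):
        f=tip_of(c,n); print(n,[(np.round(x["at"],3).tolist(),round(x["score"],2)) for x in f[:3]])
print(env.sense()["t"])
E
```

```text
scene {'intrinsics': array([[383.16364016,   0.        , 278.27055017],
       [  0.        , 383.16364016, 206.76407208],
       [  0.        ,   0.        ,   1.        ]]), 'eye': array([ 1.02728323, -0.00633266,  0.881206  ]), 'rotation': array([[-0.01409888, -0.87187704,  0.48952185],
       [ 0.99989808, -0.01339338,  0.00494373],
       [ 0.00224603,  0.48954166,  0.87197702]])}
red_module [([0.52, 0.222, 0.022], 0.93), ([0.519, 0.164, 0.029], 0.5), ([0.52, 0.159, -0.003], 0.44)]
tray []
jig [([0.542, -0.198, 0.003], 0.67), ([0.737, 0.221, -0.003], 0.26)]
cradle [([0.533, -0.152, 0.03], 0.9)]
power_switch_tip [([0.531, -0.272, 0.097], 0.59)]
press_point [([0.5, 0.226, 0.038], 0.58)]
white_module [([0.521, 0.163, 0.029], 0.59), ([0.532, -0.274, 0.097], 0.19)]
green_module [([0.37, 0.305, 0.001], 0.64), ([0.511, 0.104, 0.026], 0.59), ([0.646, 0.094, -0.001], 0.59)]
multimeter [([0.769, -0.045, 0.002], 0.76)]
spool [([0.738, 0.225, -0.001], 0.88)]
top {'intrinsics': array([[462.55193666,   0.        , 279.01204016],
       [  0.        , 462.55193666, 203.71191001],
       [  0.        ,   0.        ,   1.        ]]), 'eye': array([0.39119894, 0.01604546, 1.03721099]), 'rotation': array([[-1.73385351e-02,  9.84141344e-01, -1.76536656e-01],
       [-9.99849215e-01, -1.68965211e-02,  4.00684900e-03],
       [ 9.60450436e-04,  1.76579510e-01,  9.84285911e-01]])}
red_module [([0.52, 0.217, 0.026], 0.83)]
tray [([0.523, 0.162, 0.0], 0.82), ([0.553, 0.216, 0.032], 0.32)]
jig [([0.547, -0.2, -0.001], 0.73)]
cradle [([0.53, -0.149, 0.027], 0.84)]
power_switch_tip [([0.531, -0.272, 0.098], 0.45)]
press_point [([0.498, 0.222, 0.04], 0.78)]
white_module [([0.517, 0.164, 0.027], 0.98)]
green_module [([0.642, 0.097, 0.002], 0.97), ([0.424, 0.006, -0.003], 0.82), ([0.532, -0.152, 0.027], 0.74)]
multimeter []
spool [([0.737, 0.222, 0.002], 0.86)]
1.1
```

View pics/top0.png

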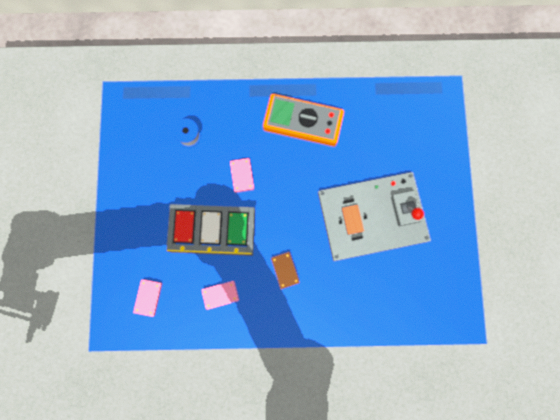

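View pics/scene0.png

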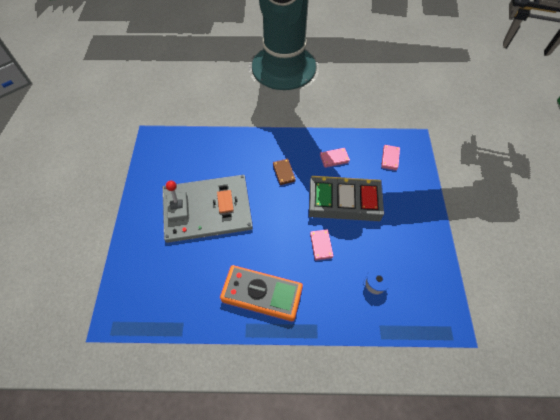

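The top view shows the red module in the left pocket at about (184,227), white at (210,227), green at (238,227), and the yellow marks on the robot side at row 250. The jig is turned by about 12°, with its copper pad at (352,220) and the red ball at (417,213). Next I'll measure these with colour masks.

```bash
cat > h.py <<'E'
from station import *
import cv2,numpy as np
def ray(c,px,z):
    i=viewer.camera_info(c); K=i["intrinsics"]; px=np.atleast_2d(px).astype(float)
    d=np.c_[(px[:,0]-K[0,2])/K[0,0],-(px[:,1]-K[1,2])/K[1,1],-np.ones(len(px))]@np.array(i["rotation"]).T
    e=np.array(i["eye"]); return e+d*((z-e[2])/d[:,2])[:,None]
def proj(c,P):
    i=viewer.camera_info(c); K=i["intrinsics"]; q=(np.atleast_2d(P)-i["eye"])@np.array(i["rotation"])
    return np.c_[K[0,2]+K[0,0]*q[:,0]/-q[:,2],K[1,2]+K[1,1]*q[:,1]/q[:,2]]
def blob(c,p,kind,z,near,r=45):
    """mask by colour, near a world point; returns centre, yaw of long side, sizes"""
    h,s,v=[x.astype(int) for x in cv2.split(cv2.cvtColor(p,cv2.COLOR_RGB2HSV))]
    m={"red":((h<5)|(h>172))&(s>150)&(v>60),"orange":(h>5)&(h<18)&(s>130)&(v>120),"white":(s<60)&(v>150),
       "green":(h>45)&(h<85)&(s>110)&(v>50),"plate":(s<60)&(v>110)}[kind]
    u=proj(c,near)[0]; yy,xx=np.mgrid[:420,:560]; m=m&(np.hypot(xx-u[0],yy-u[1])<r)
    n,l,st,ce=cv2.connectedComponentsWithStats(m.astype(np.uint8))
    k=1+np.argmax(st[1:,4]); ys,xs=np.where(l==k)
    W=ray(c,np.c_[xs,ys],z)[:,:2]
    (cx,cy),(w,hh),a=cv2.minAreaRect((W*1000).astype(np.float32))
    if w<hh: w,hh,a=hh,w,a+90
    a=(a+90)%180-90
    return np.round([cx,cy,*W.mean(0)*1000],1).tolist(),round(a,1),(round(w,1),round(hh,1)),len(xs)
E
python3 - <<'E'
from h import *
for c in("top","scene"):
    p=np.load(f"pics/{c}p.npy"); d=np.load(f"pics/{c}d.npy")
    print(c)
    for k,z,n,r in(("red",.04,(.52,.22,.04),28),("white",.04,(.518,.163,.04),25),("green",.04,(.515,.105,.04),25),("orange",.03,(.532,-.15,.03),30),("plate",.02,(.545,-.2,.02),80),("red",.1,(.531,-.272,.1),15)):
        print(k,blob(c,p,k,z,n,r))
# jig plate corners from clicked pixels
print(np.round(ray("top",[(320,190),(412,172),(431,238),(335,261)],.02),3))
for c in("top","scene"):
  print(np.round(proj(c,[(.532,-.15,.03)]),0))
E
```

```text
top
red ([524.6, 220.0, 524.4, 220.0], -1.0, (65.6, 40.6), 524)
white ([521.6, 162.0, 521.3, 162.2], -3.7, (64.9, 37.9), 504)
green ([517.3, 104.1, 518.0, 104.0], -0.3, (68.0, 39.1), 538)
orange ([534.7, -148.5, 534.7, -148.6], 10.5, (58.9, 33.4), 400)
plate ([543.8, -197.2, 542.5, -197.7], -79.5, (218.3, 158.7), 6090)
red ([535.0, -270.5, 534.6, -270.6], -3.9, (21.1, 20.5), 100)
scene
red ([522.3, 219.7, 522.6, 219.8], -2.6, (67.7, 40.6), 347)
white ([465.1, 194.7, 465.1, 194.7], 0.0, (0.0, 0.0), 1)
green ([515.3, 104.6, 515.8, 105.3], -3.0, (66.6, 38.2), 313)
orange ([533.6, -149.1, 534.3, -149.1], 10.6, (61.4, 33.5), 268)
plate ([542.6, -198.1, 545.4, -195.0], -79.4, (217.4, 158.5), 3499)
red ([533.5, -271.3, 533.7, -271.4], 55.3, (23.7, 22.4), 75)
[[ 0.603 -0.081  0.02 ]
 [ 0.641 -0.29   0.02 ]
 [ 0.491 -0.322  0.02 ]
 [ 0.444 -0.108  0.02 ]]
[[353. 220.]]
[[224. 200.]]
```

```bash
cat >> h.py <<'E'
TY=np.radians(-3.5); JY=np.radians(10.5)
MC=np.array([.5235,.220]); CR=np.array([.534,-.149])
def xy(a): return np.array([np.cos(a),np.sin(a),0]),np.array([-np.sin(a),np.cos(a),0])
def tool(yaw,tilt=0):
    """fingers close along the yawed y; z = minus the normal of a face tilted with its +x end up"""
    x,y=xy(yaw); z=-(np.cos(tilt)*np.array([0,0,1])-np.sin(tilt)*x)
    s=1 if FLIP else -1
    return np.c_[np.cross(s*y,z),s*y,z]
FLIP=0
E
python3 - <<'E'
import h; from h import *
s=env.sense(); print(np.round(s["tcp_rot"],2).tolist())
x,y=xy(TY)
pp=np.r_[MC,0]-24.0e-3*x; pp[2]=.09
r=np.radians(35); u0,wt=.032,.005
rid=np.r_[MC,.026]-.0016*x
n=np.cos(r)*np.array([0,0,1])-np.sin(r)*x; ud=np.cos(r)*x+np.sin(r)*np.array([0,0,1])
g=rid+u0*ud+wt*n
for f in(0,1):
    h.FLIP=f
    for P,R in((pp,tool(TY)),(g,tool(TY,r)),(g+n*.08,tool(TY,r)),(np.r_[CR,.08],tool(JY))):
        q=solver.inverse_kinematics(P,R); print(f,np.round(P,3),None if q is None else np.round(q,2))
E
```

```text
[[-0.96, 0.27, 0.0], [0.27, 0.96, 0.0], [-0.0, 0.0, -1.0]]
0 [0.5   0.221 0.09 ] [-0.99  0.53  0.65  1.99 -0.45  0.78 -1.7 ]
0 [0.545 0.219 0.048] [-0.99  0.54  0.41  2.29  2.09  0.23  1.91]
0 [0.499 0.221 0.114] [-0.92  0.32  0.21  2.34  1.48  0.36  2.54]
0 [ 0.534 -0.149  0.08 ] [-0.54  0.72  1.04  1.99 -0.8   0.91 -0.46]
1 [0.5   0.221 0.09 ] [-0.61  0.46  0.16  1.96 -0.11  0.73  1.13]
1 [0.545 0.219 0.048] [-0.76  0.51  0.13  2.27  1.91  0.35 -1.  ]
1 [0.499 0.221 0.114] [-1.23  0.35  0.58  2.36  1.43  0.23 -0.59]
1 [ 0.534 -0.149  0.08 ] [-0.13  0.51  0.43  1.96 -0.31  0.73  2.24]
```

```bash
sed -i 's/^FLIP=0/FLIP=1/' h.py; python3 - <<'E'
from h import *
x,y=xy(TY); pp=np.r_[MC,0]-.024*x
effector.grasp(10)
env.reach(np.r_[pp[:2],.11],tool(TY))
env.movel(np.r_[pp[:2],.045],rate=.12)
f0=env.sense()["wrist_force"]
for z in np.arange(.041,.0295,-.002):
    env.movel(np.r_[pp[:2],z],rate=.03); s=env.sense(); print(round(z,4),np.round(s["wrist_force"]-f0,1),round(s["ee_pos"][2],4))
env.movel(np.r_[pp[:2],.14],rate=.12)
env.movel(np.r_[pp[0]-.12,pp[1],.2],rate=.3)
for c in("top","scene"):
    p,d=viewer.read_camera(c); cv2.imwrite(f"pics/{c}1.png",cv2.resize(p[:,:,::-1][(120,100)[c=="scene"]:][:160,(100,260)[c=="scene"]:][:,:200],None,fx=3.7,fy=3.7)); np.save(f"pics/{c}1p.npy",p);np.save(f"pics/{c}1d.npy",d)
    print([(np.round(q["at"],3),round(q["score"],2)) for q in tip_of(c,"raised_end")[:2]],[(np.round(q["at"],3),round(q["score"],2)) for q in tip_of(c,"red_module")[:2]])
print(env.sense()["t"])
E
```

```text
0.041 [ 0.1  0.3 -0. ] 0.0414
0.039 [-1.3  0.7 -0.6] 0.039
0.037 [-0.7 -0.4 -0.4] 0.0369
0.035 [-1.2 -0.1  1.3] 0.0351
0.033 [-3.6 -1.  13.2] 0.0344
0.031 [-7.8 -4.1 27.7] 0.034
[(array([0.543, 0.215, 0.05 ]), 0.55)] [(array([0.519, 0.217, 0.029]), 0.83), (array([0.54 , 0.215, 0.052]), 0.45)]
[(array([0.545, 0.22 , 0.056]), 0.83)] [(array([0.517, 0.221, 0.024]), 0.67)]
8.5417
```

View pics/scene1.png

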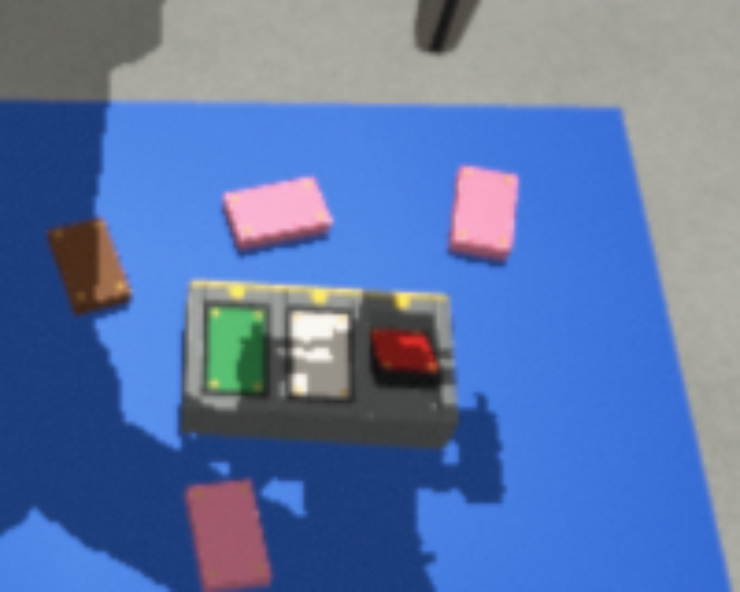

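The module is tipped: its red face is foreshortened at about (403,350) in the crop, and the other two are level. Next I grip it square to its tilted face.

```bash
python3 - <<'E'
from h import *
x,y=xy(TY); r=np.radians(35); up=np.array([0,0,1.])
n=np.cos(r)*up-np.sin(r)*x; ud=np.cos(r)*x+np.sin(r)*up
g=np.r_[MC,.026]-.0016*x+.031*ud+.0055*n
effector.release()
env.reach(g+.09*n,tool(TY,r))
env.movel(g,rate=.1)
s=env.sense(); print(np.round(s["ee_pos"]-g,4),np.round(s["wrist_force"],1),s["t"])
effector.grasp(30); s=env.sense(); print(s["gripper_width"],s["grasp_force"],np.round(s["wrist_force"],1))
env.movel(g+[0,0,.03],rate=.05)
env.movel(g+[0,0,.13],rate=.12)
s=env.sense(); print(s["gripper_width"],s["grasp_force"],s["t"])
env.reach(np.r_[CR+xy(JY)[0][:2]*.029-xy(JY)[0][:2]*0,.12],tool(JY))
s=env.sense(); print(s["gripper_width"],s["grasp_force"],np.round(s["ee_pos"],4),np.round(s["wrist_force"],1),s["t"])
for c in("top","scene"):
    p,d=viewer.read_camera(c); np.save(f"pics/{c}2p.npy",p);np.save(f"pics/{c}2d.npy",d)
    u=proj(c,np.r_[CR,.12])[0].astype(int); a=p[max(0,u[1]-60):u[1]+60,max(0,u[0]-80):u[0]+80,::-1]
    cv2.imwrite(f"pics/{c}2.png",cv2.resize(a,None,fx=5,fy=5)); print(u)
    print([(np.round(q["at"],3),round(q["score"],2)) for q in tip_of(c,"red_module")[:3]])
E
```

```text
[ 0.     -0.      0.0004] [-0.1 -0.8  0.8] 12.25
0.04343117790461173 29.99646484851837 [ 0.  -0.1 -0.1]
0.043386329297618306 29.99334454536438 15.1833
0.04331055601623067 29.994976222515106 [ 0.5626 -0.1426  0.1198] [ 0.6  0.6 -0.1] 16.85
[359 212]
[(array([ 0.528, -0.15 ,  0.117]), 0.94)]
[220 181]
[(array([ 0.527, -0.15 ,  0.115]), 0.59)]
```

View pics/scene2.png

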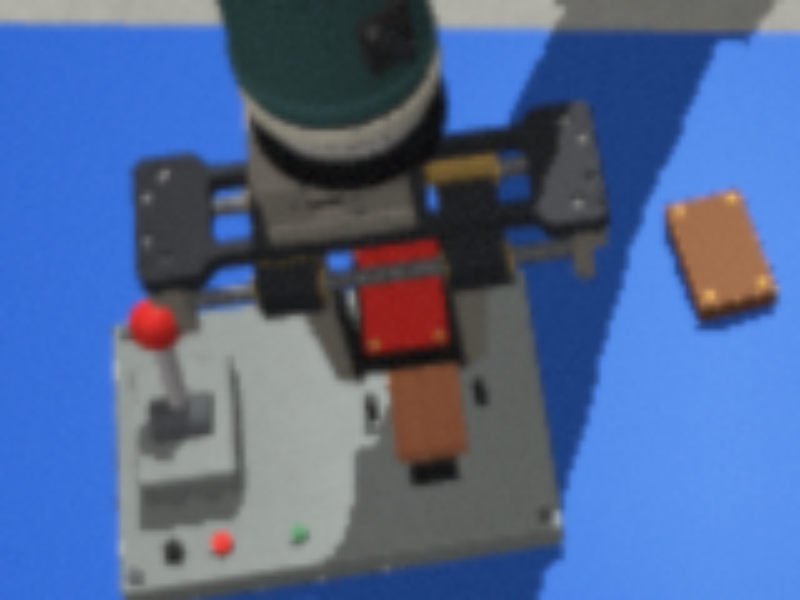

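View pics/top2.png

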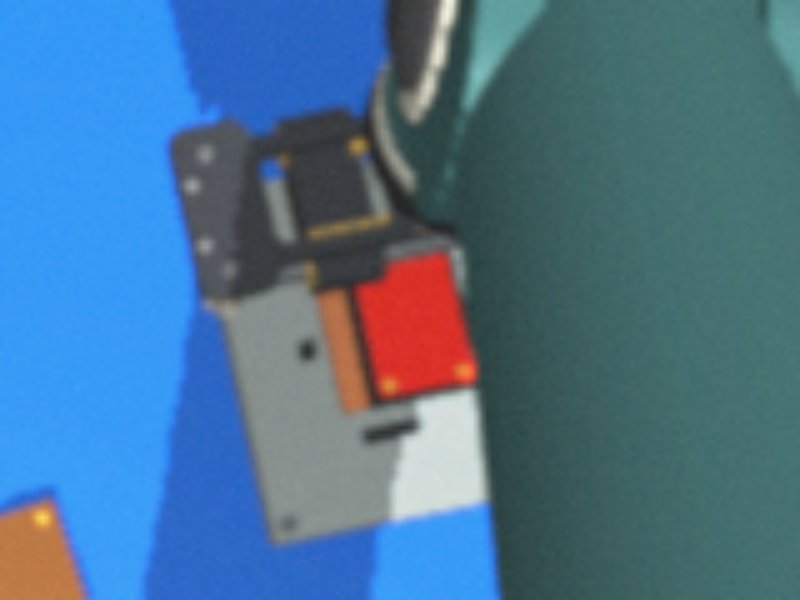

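The module is held roughly level over the cradle. The scene crop shows the red face's far edge at (367,355)–(447,350), and the top crop shows its near edge at (385,397)–(477,380). I'll measure the offset and tilt from these.

```bash
python3 - <<'E'
from h import *
X,Y=xy(JY); Z=.1283
tcp=np.array([.5626,-.1426,0])
for c,o in(("top",(279,152)),("scene",(140,121))):
    p=np.load(f"pics/{c}2p.npy"); d=np.load(f"pics/{c}2d.npy"); i=viewer.camera_info(c); K=i["intrinsics"]
    h,s,v=[a.astype(int) for a in cv2.split(cv2.cvtColor(p,cv2.COLOR_RGB2HSV))]
    m=((h<5)|(h>172))&(s>150)&(v>60); u=proj(c,[.535,-.149,Z])[0]; yy,xx=np.mgrid[:420,:560]; m&=np.hypot(xx-u[0],yy-u[1])<22
    ys,xs=np.where(m)
    W=ray(c,np.c_[xs,ys],Z)-tcp; a,b=W@X*1e3,W@Y*1e3
    me=cv2.erode(m.astype(np.uint8),np.ones((3,3)))>0; ye,xe=np.where(me); D=d[ye,xe]
    q=np.c_[(xe-K[0,2])/K[0,0]*D,-(ye-K[1,2])/K[1,1]*D,-D]@np.array(i["rotation"]).T+i["eye"]-tcp
    A=np.c_[q@X,q@Y,np.ones(len(q))]; k=np.linalg.lstsq(A,q[:,2],rcond=None)[0]
    rows=[(round(t),round(b[(a>t)&(a<t+6)].min(),1),round(b[(a>t)&(a<t+6)].max(),1)) for t in np.arange(-60,12,6) if ((a>t)&(a<t+6)).any()]
    print(c,len(xs),"x",np.percentile(a,[0,1,99,100]).round(1),"y",np.percentile(b,[1,99]).round(1),"plane",k.round(3),len(q)); print(rows)
E
```

```text
top 479 x [-64.5 -64.  -13.1 -12. ] y [-20.3  18.5] plane [-0.619  2.286  0.11 ] 365
[(-60, np.float64(-20.9), np.float64(18.7)), (-54, np.float64(-20.4), np.float64(18.8)), (-48, np.float64(-19.9), np.float64(19.0)), (-42, np.float64(-20.8), np.float64(18.5)), (-36, np.float64(-20.7), np.float64(18.6)), (-30, np.float64(-19.7), np.float64(18.8)), (-24, np.float64(-19.2), np.float64(18.3)), (-18, np.float64(-20.1), np.float64(13.0)), (-12, np.float64(-10.8), np.float64(-10.8))]
scene 293 x [-60.1 -59.6   0.7   1.4] y [-20.4  18.9] plane [ 0.009 -0.008  0.13 ] 182
[(-60, np.float64(-19.1), np.float64(19.0)), (-54, np.float64(-17.2), np.float64(18.7)), (-42, np.float64(-18.5), np.float64(16.9)), (-36, np.float64(-18.9), np.float64(18.9)), (-30, np.float64(-19.4), np.float64(18.3)), (-24, np.float64(-19.9), np.float64(17.7)), (-18, np.float64(-20.6), np.float64(19.2)), (-12, np.float64(-21.0), np.float64(18.9)), (-6, np.float64(-19.2), np.float64(18.3)), (0, np.float64(-12.4), np.float64(10.6))]
```

```bash
python3 - <<'E'
from h import *
X,Y=xy(JY); t=np.r_[CR,0]+.032*X+.0005*Y
env.movel(np.r_[t[:2],.12],tool(JY),rate=.06)
env.movel(np.r_[t[:2],.048],rate=.1)
env.pause(.2); f0=env.sense()["wrist_force"]
for z in np.arange(.045,.0318,-.001):
    env.movel(np.r_[t[:2],z],rate=.02); s=env.sense(); f=s["wrist_force"]-f0
    if abs(f).max()>1: print(round(z,4),np.round(f,1),np.round(s["moment"],2),round(s["ee_pos"][2],4))
    if f[2]>4: break
print(z,s["t"],s["gripper_width"])
for c in("top","scene"):
    p,d=viewer.read_camera(c); np.save(f"pics/{c}3p.npy",p)
    u=proj(c,np.r_[CR,.04])[0].astype(int); cv2.imwrite(f"pics/{c}3.png",cv2.resize(p[u[1]-35:u[1]+35,u[0]-45:u[0]+45,::-1],None,fx=8,fy=8))
E
```

```text
0.044 [-0.6 -0.1 -1.5] [0.01 0.01 0.03] 0.0439
0.039 [-0.5  0.1 -1. ] [-0.03 -0.02 -0.05] 0.0389
0.038 [-0.2 -0.5 -1.3] [ 0.03 -0.08  0.05] 0.0379
0.036 [-0.4  1.1 -0.6] [ 0.04 -0.02 -0.02] 0.0359
0.034 [-3.7  1.9  8.6] [ 0.11  0.64 -0.04] 0.0351
0.03399999999999999 21.4167 0.04358610784338246
```

View pics/scene3.png

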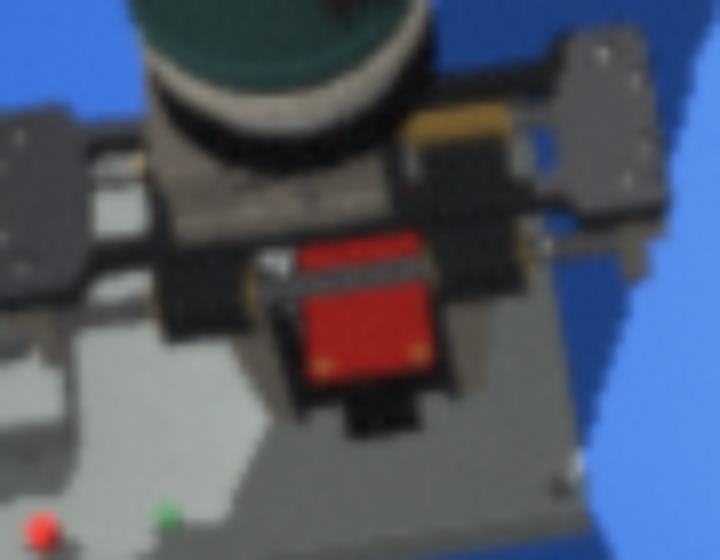

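The scene crop shows the module on the pad, with the end stop at (382,410) beyond its end. Contact came at TCP height 35 mm, which matches pad level. I'll release, back off and check.

```bash
python3 - <<'E'
from h import *
X,Y=xy(JY); t=np.r_[CR,0]+.032*X+.0005*Y
env.movel(np.r_[t[:2],.0352],rate=.02)
effector.release(); env.movel(np.r_[t[:2],.15],rate=.15)
b=np.r_[CR,0]-.12*Y   # switch pivot
st=b-(.029+.013+.010+.022)*X
effector.grasp(10)
env.reach(np.r_[st[:2],.16],tool(JY))
for c in("top","scene"):
    p,d=viewer.read_camera(c); print(c,blob(c,p,"red",.044,np.r_[CR,.044],28),blob(c,p,"red",.1,(.534,-.271,.1),15))
    u=proj(c,np.r_[CR,.04])[0].astype(int); cv2.imwrite(f"pics/{c}4.png",cv2.resize(p[u[1]-45:u[1]+45,u[0]-60:u[0]+60,::-1],None,fx=6,fy=6))
s=env.sense(); print(np.round(b,3),np.round(st,3),s["t"],np.round(s["ee_pos"],3))
E
```

```text
top ([536.0, -149.3, 535.5, -148.9], 10.0, (68.3, 40.7), 521) ([535.1, -271.5, 535.4, -270.9], 42.9, (21.3, 19.5), 90)
scene ([533.1, -149.4, 533.9, -149.6], 9.6, (69.5, 39.3), 340) ([533.8, -271.5, 533.9, -271.1], 45.1, (24.6, 20.7), 70)
[ 0.556 -0.267  0.   ] [ 0.483 -0.28   0.   ] 25.6417 [ 0.484 -0.279  0.16 ]
```

View pics/scene4.png

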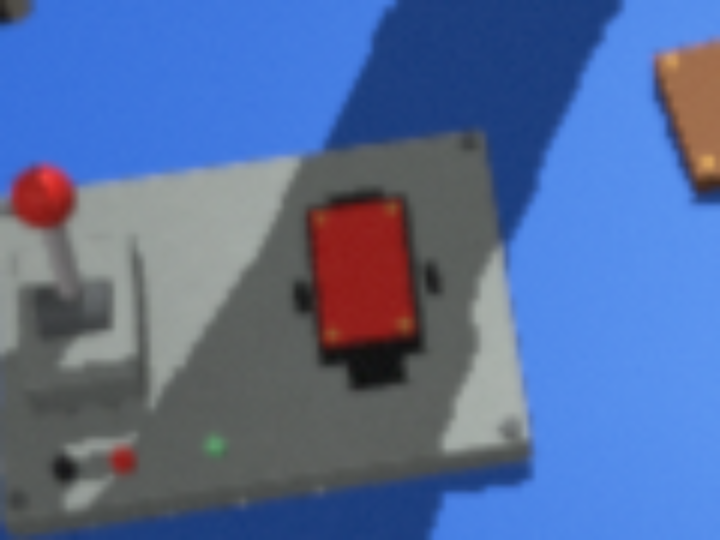

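The module is seated between all four stops, centred at about (362,272) in the crop. Now the switch: ball at (43,195).

```bash
python3 - <<'E'
from h import *
X,Y=xy(JY); b=np.r_[CR,0]-.12*Y
P=lambda a,z: np.r_[(b+a*X)[:2],z]
env.movel(P(-.074,.083),rate=.12); f0=env.sense()["wrist_force"]
env.movel(P(-.02,.083),rate=.08)
for a in np.arange(-.015,.0125,.003):
    env.movel(P(a,.083),rate=.06); s=env.sense(); f=(s["wrist_force"]-f0)@X; print(round(a,3),round(f,1))
    if f<-8: break
env.movel(P(a-.04,.083),rate=.12); env.movel(P(a-.06,.2),rate=.2)
for c in("top","scene"):
    p,d=viewer.read_camera(c); e=P(.029,.1)
    try: print(c,blob(c,p,"red",.1,e,18),np.round(e,3))
    except Exception as x: print(x)
    print(c,blob(c,p,"red",.044,np.r_[CR,.044],28))
    u=proj(c,np.r_[.54,-.2,.04])[0].astype(int); cv2.imwrite(f"pics/{c}5.png",cv2.resize(p[u[1]-60:u[1]+60,u[0]-80:u[0]+80,::-1],None,fx=5,fy=5))
print(env.sense()["t"])
E
```

```text
-0.015 -0.0
-0.012 0.5
-0.009 0.7
-0.006 0.2
-0.003 0.4
-0.0 -0.3
0.003 0.3
0.006 -4.2
0.009 -10.2
top ([583.5, -260.4, 583.8, -260.1], -46.9, (22.9, 21.7), 102) [ 0.584 -0.262  0.1  ]
top ([536.1, -149.1, 535.6, -148.9], 10.3, (68.0, 40.0), 517)
scene ([585.1, -261.0, 585.2, -260.7], -89.1, (22.5, 21.6), 79) [ 0.584 -0.262  0.1  ]
scene ([533.1, -149.4, 534.0, -149.6], 10.2, (69.4, 39.7), 342)
30.8333
```

View pics/scene5.png

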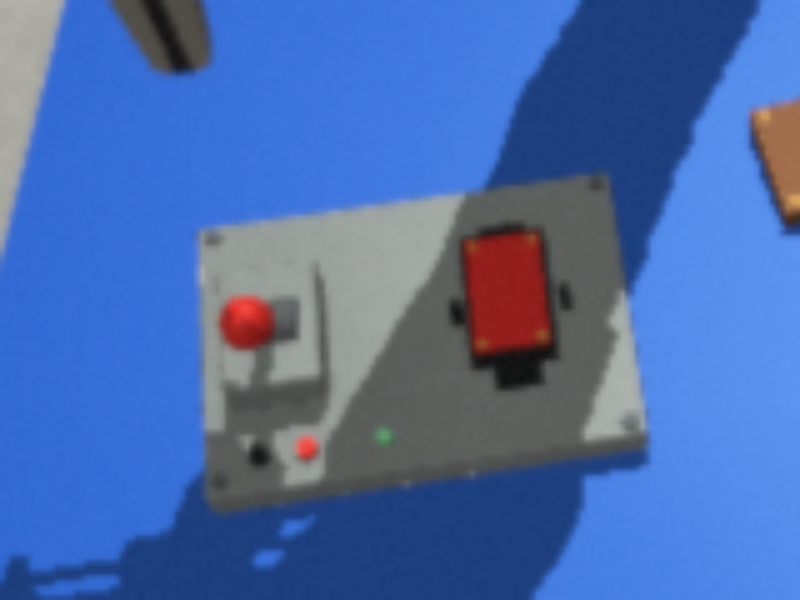

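The ball now sits past the pivot at the far stop. It resisted with 10 N there and is +28 mm from the pivot, which is full travel. The module hasn't moved, so I'm handing the job in.

```bash
python3 -c "
from station import *
print(workorder.finish_job())"
```

```text
the job is handed in; nothing more can be done
None
```

The job is handed in, though the verdict wasn't shown: the red module lies flat, red face up, between the four stops, and after that the switch was thrown to its far stop. The arm stayed clear of the multimeter and spool. I did not re-measure those or the white and green modules at the end.

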